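# Sweep the loose screw caps off the board into the bin

## Robot

A 6-joint arm with a two-finger parallel gripper is mounted at the origin on the work surface. World frame = base frame: x ahead of the robot, y to its left, z up, the work surface at z = 0. Lengths are in m, angles in degrees, forces in N, time in s.
With the tool pointing down it reaches from about 0.375 to 0.9 m from the base axis. Payload 3.1 kg.
Tool frame: the origin (TCP) lies at the very end of the fingers, on their centre line; the grasp point (between the pads) lies bot.grip_point_offset behind it (bot.grip_point_offset is the distance from the TCP to the grasp point, in m); z points along the fingers, y is the line along which they close (so a half turn about z gives the same grasp; the last joint's range is limited). The gripper opens to 87 mm and grips with 3 to 60 N. Pads are 19 mm wide; open, the fingers measure 117 mm over their backs; the gripper's body (75 mm by 190 mm) begins 51 mm behind the grasp point.
Start: joints at [-83.566, 30.224, 82.088, -0, 67.689, -10.227], TCP at [0.179, -0.599, 0.223] pointing down, gripper open.
Joint ranges: [-176.69, 176.69], [-43.24, 126.21], [12.49, 139.97], [-82, 262], [0, 151.66], [-163.58, 163.58]. Speed limits (degrees/s): [159.86, 159.86, 180, 180, 180, 180].

## Interface

Orientations are given as a 3x3 rotation matrix whose columns are the frame's x, y, z axes.
In Python, from rig import bot, viewer, ticket gives the robot as it stands.
- The arm moves only by the tool servo_tool, never from a script. Its argument "targets" is a list of rows, each an object with "offset": the shift along the tool's x, y, z in m, a list of three; "dr": the turn, a rotation vector about the tool's x, y, z in degrees, a list of three. In form: [{"offset": [x, y, z], "dr": [ax, ay, az]}, ...]. A call has 1 to 20 rows; each row is the pose to reach, as a shift and turn from the pose commanded when the call began, along the tool's axes at that moment; what a row does not reach only later rows make up. A row lasts 1/12 s, in which the tool goes at most 41.7 mm and 7.16 degrees, less where a joint would pass 70% of its speed; a pose out of reach is approached as far as the arm can. A call with a gripper value outside its range is refused whole. "gripper" is the gripper command: -1 is fully open, 1 is shut, values between are in proportion, set as the call begins (left out, the last holds). The fingers move at their own pace and stop on an object; the grip force is fixed at half the most. Time passes only in rows, so rows that repeat a pose let the fingers close. It gives the time, the measured TCP pose, the force, the opening and the grip force at its end, in the units of the state.
- bot.read_state(): the state, without advancing time (a new reading comes with each control period).
- viewer.capture(name): name is "scene" or "side" or "wrist"; returns a dict with "color" (420x560x3 uint8, red, green, blue), "camera_matrix" (3x3 intrinsics, pixels), "R" (3x3) and "t" (3): a world point X has camera coordinates R X + t. Camera axes: x right, y down, z forward; pixel columns grow to the right and rows downward; lengths in m; the calibration is good to about 2 mm. A picture is of the moment at which its call begins. There is no depth.
- ticket.hand_in(): hands the job in; it is judged then, once.
The state is a dict: "time_s": time; "joint_positions": joint angles; "qvel": joint speeds; "tau": joint torques, N m; "position": TCP position; "tcp_rot": TCP orientation; "force": force on the tool from outside, world axes, zero at the start; "moment": the same for the moment, N m; "opening": opening from 0.0 (shut) to 1.0 (fully open); "grasp_force": force on a finger pad.
Only numpy, scipy, OpenCV 4.12 (cv2) and the standard library are available. Lean on these libraries where they do the work, as an engineer would, in place of code of your own. Each camera call takes 0.05 s, during which the arm holds its last target. There are 200 camera calls.

## Task

Three loose white screw caps are left on the steel board of the packing bench: sweep them with the fingertips along the board and over its open end into the open grey bin, so that all three finish in the bin. Only push the caps, never pick up or lift them, and leave the small bottle and the jar that stand on the board, and the tape roll on the table, standing where they are.

Things in the scene. Friction and masses are not known exactly. Their poses are not given: they have to be found in the camera images.
- board: Fixed steel board, 260 x 260 mm, smooth flat top 55 mm above its origin (under its centre, at table height), z up, turned up to 17 degrees. Along the edges at x = +-130 mm runs a kerb 5 mm thick, 12 mm above the top; the ends at y = +-130 mm are open. The 8 mm top plate overhangs its foot by 25 mm at both open ends: what is pushed over an end drops onto what stands there.
- bin: Fixed open grey plastic bin at one open end of the board (+y or -y, differs each time), tucked 18 mm under the overhang and aligned with the board. 250 mm (x) by 120 mm (y), 42 mm high, walls and floor 4 mm; its rim is 13 mm below the board top. Origin: centre of its underside, 172 mm from the board origin along the board y axis.
- carton: Fixed closed flat cardboard carton, 230 mm by 120 mm, 42 mm high, at the other open end of the board, 172 mm from the board's origin. Not part of the work. Origin: centre of its underside.
- cap1_center (a point): One of three identical round white screw caps, 28 mm across and 18 mm high, 12 g, lying flat on the board at the start. The point is the centre of the cap, 9 mm above its underside.
- cap2_center (a point): One of three identical round white screw caps, 28 mm across and 18 mm high, 12 g, lying flat on the board at the start. The point is the centre of the cap, 9 mm above its underside.
- cap3_center (a point): One of three identical round white screw caps, 28 mm across and 18 mm high, 12 g, lying flat on the board at the start. The point is the centre of the cap, 9 mm above its underside.
- cap1: The screw cap of the same number (white, 28 mm across, 18 mm high); origin: centre of its underside.
- cap2: The screw cap of the same number (white, 28 mm across, 18 mm high); origin: centre of its underside.
- cap3: The screw cap of the same number (white, 28 mm across, 18 mm high); origin: centre of its underside.
- bottle: Loose small amber bottle with a white cap, 33 mm across, 65 mm high, standing on the board between the caps and the kerb at +x; must stay where it is. Origin: centre of its underside.
- jar: Loose low white jar, 44 mm across, 42 mm high, standing on the board between the caps and the kerb at +x; must stay where it is. Origin: centre of its underside.
- tape: Loose roll of clear tape lying flat on the table away from the board, 100 mm across, 48 mm high; must stay where it is. Origin: centre of its underside.

How it is judged:
By the outcome, as a careful person would: the job done as asked, in the order asked, and still so for the second after the job is handed in, with the robot touching nothing.
It also fails if it takes over 54 s, if anything falls off the work surface, if the arm or the gripper's body presses on something with over 40 N, if the wrist force passes 120 N, or if a joint passes its speed limit or range.

## Working session

There is one attempt and no reset: what is moved stays moved. The work goes in short steps, Python scripts to look and compute and a tool call to move; the robot and the scene stay as the last step left them, time stands still between calls to the robot, and variables do not carry over. Pictures are saved under pics/ and viewed, at most 10 in all, crops included, and the job is handed in when it is done.

Besides the shell and the picture viewer there is one more tool, called by a JSON object that holds its "api" and its "payload". servo_tool: Moves the arm, as the interface text tells. Its arguments: {"type":"object","properties":{"targets":{"type":"array"},"gripper":{"type":"number"}},"required":["targets"]}

```bash
mkdir -p pics
cat > h.py <<'E'
import numpy as np, cv2
from rig import bot, viewer, ticket
def cap(n,f=None):
    c=viewer.capture(n)
    if f: cv2.imwrite('pics/'+f,c['color'][:,:,::-1])
    return c
def ray(c,u,v,z):
    K,R,t=[np.array(c[k]) for k in('camera_matrix','R','t')]
    o=-R.T@t; d=R.T@np.linalg.solve(K,[u,v,1]); return o+d*(z-o[2])/d[2]
def proj(c,X):
    K,R,t=[np.array(c[k]) for k in('camera_matrix','R','t')]
    p=K@(R@np.array(X)+t); return p[:2]/p[2]
E
python3 - <<'E'
from h import *
a=cap('scene','a.png');b=cap('side','b.png')
for c in(a,b): print(-np.array(c['R']).T@np.array(c['t']))
s=bot.read_state();print(s['time_s'],s['tcp_rot'],bot.grip_point_offset)
cv2.imwrite('pics/ab.png',np.hstack([a['color'],b['color']])[:,:,::-1])
E
```

```text
[1.00746497 0.29918249 0.91783375]
[0.15223793 0.59600491 0.81968793]
0.1 [[ 9.58014191e-01  2.86720708e-01 -2.11496574e-04]
 [ 2.86720566e-01 -9.58012279e-01  1.94670841e-03]
 [ 3.55545298e-04 -1.92561470e-03 -9.99998083e-01]] 0.0187
```

View pics/a.png

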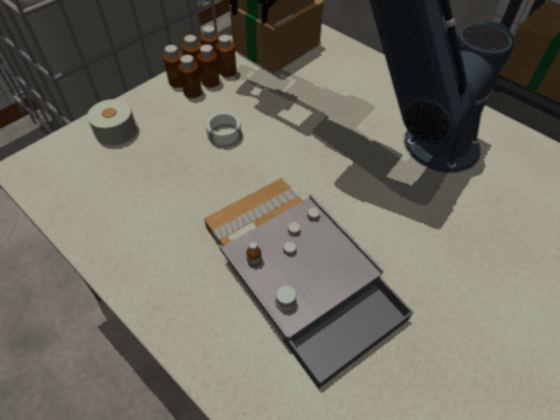

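View pics/b.png

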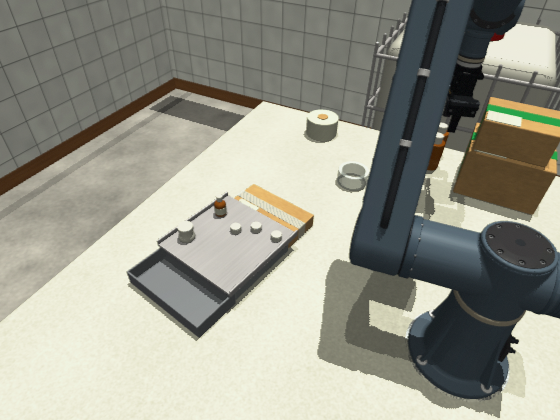

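Scene view: caps near (314,213), (294,228) and (290,247), bottle (254,253), jar (286,297). The board is bounded by about (310,200), (380,268), (290,335) and (222,245), with the bin at the lower right and the carton at the upper left. The side view agrees: caps at (236,229), (256,227) and (276,236).

Run:
```python
from h import *
a=cap('scene');b=cap('side')
S={'c1':(314,213),'c2':(294,228),'c3':(290,247),'jar':(286,294)}
T={'c':[(236,228),(256,227),(276,236)],'jar':(185,229)}
def blobs(c,z,box,name):
    im=c['color']; hsv=cv2.cvtColor(im,cv2.COLOR_RGB2HSV); 
    x0,x1,y0,y1=box
    for th in (150,170,190):
        m=np.zeros(im.shape[:2],np.uint8); m[y0:y1,x0:x1]=(hsv[y0:y1,x0:x1,2]>th)*255
        n,l,s,ce=cv2.connectedComponentsWithStats(m)
        for i in range(1,n):
            if 25<s[i,4]<500: print(name,th,ce[i].round(1),s[i],ray(c,*ce[i],z).round(4))
blobs(a,.070,(240,325,203,310),'scene')
blobs(b,.070,(170,290,200,245),'side')
for p in[(312,200),(381,268),(290,334),(222,245)]:print('board',ray(a,*p,.06).round(3))
for p in[(382,283),(409,313),(321,377),(290,343)]:print('bin',ray(a,*p,.042).round(3))
w=np.hstack([cv2.resize(a['color'][180:385,200:415],None,fx=2.6,fy=2.6,interpolation=2)])
cv2.imwrite('pics/c.png',w[:,:,::-1])
```

```text
scene 150 [250.1 206.4] [240 203  25  13 115] [ 0.5786 -0.1928  0.07  ]
scene 150 [288.7 205. ] [283 203  12   7  34] [ 0.512  -0.1296  0.07  ]
scene 150 [313.3 211.5] [309 208  10   8  65] [ 0.4861 -0.0747  0.07  ]
scene 150 [246.8 228.4] [240 223  16  13 105] [ 0.6281 -0.153   0.07  ]
scene 150 [293.8 226.1] [289 222  11   9  75] [ 0.5489 -0.0797  0.07  ]
scene 150 [252.5 244.2] [250 242   6   6  28] [ 0.6491 -0.113   0.07  ]
scene 150 [289.3 246. ] [284 242  11   9  81] [ 0.5958 -0.0505  0.07  ]
scene 150 [285.6 293.4] [277 285  19  18 246] [0.6865 0.0227 0.07  ]
scene 150 [245.3 301.8] [240 287  17  23 202] [ 0.7569 -0.0242  0.07  ]
side 150 [173.9 238.5] [170 231  10  14  92] [0.7123 0.0602 0.07  ]
side 170 [173.8 239.1] [170 232  10  13  83] [0.7114 0.0619 0.07  ]
side 190 [173.8 239.3] [170 232  10  13  80] [0.711  0.0625 0.07  ]
board [ 0.456 -0.104  0.06 ]
board [0.495 0.129 0.06 ]
board [0.741 0.086 0.06 ]
board [ 0.694 -0.166  0.06 ]
bin [0.513 0.149 0.042]
bin [0.531 0.231 0.042]
bin [0.758 0.182 0.042]
bin [0.749 0.094 0.042]
```

View pics/c.png

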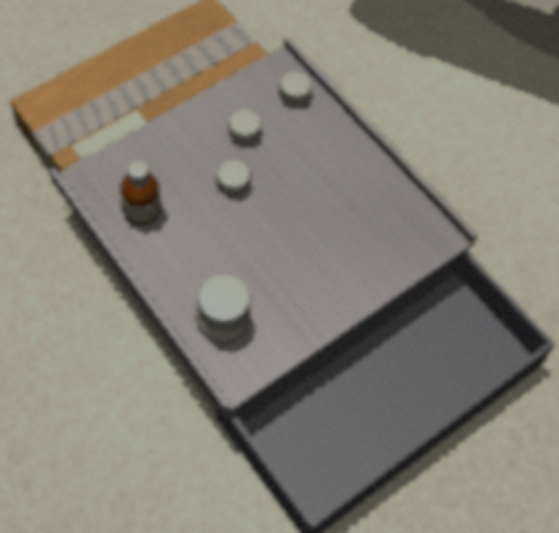

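The crop shows the board corners at crop pixels (287,42), (473,240), (230,410) and (55,172), with caps at (296,85), (245,124) and (234,176). The bin is at the lower right (board +y) and is empty. Next I'll refine the positions across two views.

Run:
```python
from h import *
a=cap('scene');b=cap('side')
g=lambda u,v,z:ray(a,200+u/2.6,180+v/2.6,z)[:2]
# kerb top outer corners
P=[g(287,42,.067),g(473,240,.067),g(230,410,.067),g(55,172,.067)]
print(np.round(P,4),[np.linalg.norm(P[i]-P[i-1]).round(3) for i in range(4)])
o=np.mean(P,0); y=(P[1]-P[0])+(P[2]-P[3]); x=(P[2]-P[1])+(P[3]-P[0])
ang=np.degrees([np.arctan2(-y[0],y[1]),np.arctan2(x[1],x[0])]);print(o,ang)
A=np.radians(ang.mean());X=np.array([np.cos(A),np.sin(A)]);Y=np.array([-X[1],X[0]])
def bf(p): d=np.array(p[:2])-o; return np.round([d@X,d@Y],4)
for n,u,v,z in[('c1',313.3,211.5,.07),('c2',293.8,226.1,.07),('c3',289.3,246,.07),('jar',285.6,292.5,.095),('bottle',252.8,243.5,.118)]:
    w=ray(a,u,v,z); print(n,w.round(4),bf(w))
v=cv2.cvtColor(b['color'],cv2.COLOR_RGB2HSV)
for th in(200,215,230):
    m=np.zeros(v.shape[:2],np.uint8); m[218:246,225:290]=(v[218:246,225:290,2]>th)*255
    n,l,s,ce=cv2.connectedComponentsWithStats(m)
    for i in range(1,n):
        if 25<s[i,4]<200:print('side',th,s[i],bf(ray(b,*ce[i],.07)))
c=np.array([[-.13,-.13],[-.13,.13],[.13,.13],[.13,-.13]])
print('side px',[proj(b,[*(o+q[0]*X+q[1]*Y),.067]).round(0) for q in c])
```

```text
[[ 0.454  -0.1115]
 [ 0.506   0.1378]
 [ 0.751   0.0903]
 [ 0.6996 -0.1613]] [np.float64(0.251), np.float64(0.255), np.float64(0.25), np.float64(0.257)]
[ 0.60264638 -0.01117166] [-11.66283297 -11.21303825]
c1 [ 0.4862 -0.0746  0.07  ] [-0.1015 -0.0852]
c2 [ 0.549  -0.0796  0.07  ] [-0.039  -0.0777]
c3 [ 0.5959 -0.0504  0.07  ] [ 0.0012 -0.0398]
jar [0.6945 0.0294 0.095 ] [0.082  0.0579]
bottle [ 0.6677 -0.0905  0.118 ] [ 0.0795 -0.0648]
side 215 [271 218  19  11  92] [-0.0821 -0.1355]
side 215 [251 221  11   7  57] [-0.0338 -0.082 ]
side 215 [230 222  11   8  57] [ 0.0056 -0.0434]
side 215 [271 230  11   7  62] [-0.0969 -0.09  ]
side 230 [231 223   9   6  47] [ 0.0049 -0.0433]
side 230 [251 222  10   6  48] [-0.0342 -0.0807]
side 230 [271 231  10   6  50] [-0.0979 -0.089 ]
side px [array([295., 231.]), array([227., 293.]), array([153., 241.]), array([224., 192.])]
```

{"api": "servo_tool", "payload": {"targets": [{"offset": [0.011, -0.0075, 0.001], "dr": [0, 0, -1.2]}, {"offset": [0.033, -0.022, 0.004], "dr": [0, 0, -3.7]}, {"offset": [0.06, -0.041, 0.008], "dr": [0, 0, -6.8]}, {"offset": [0.09, -0.062, 0.012], "dr": [0, 0, -10.2]}, {"offset": [0.119, -0.082, 0.016], "dr": [0, 0, -13.6]}, {"offset": [0.149, -0.103, 0.02], "dr": [0, 0, -17]}, {"offset": [0.179, -0.123, 0.024], "dr": [0, 0, -20.4]}, {"offset": [0.209, -0.144, 0.028], "dr": [0, 0, -23.8]}, {"offset": [0.239, -0.164, 0.032], "dr": [0, 0, -27.2]}, {"offset": [0.268, -0.185, 0.036], "dr": [0, 0, -30.6]}, {"offset": [0.298, -0.205, 0.04], "dr": [0, 0, -34]}, {"offset": [0.328, -0.226, 0.044], "dr": [0, 0, -37.4]}, {"offset": [0.358, -0.246, 0.048], "dr": [0, 0, -40.8]}, {"offset": [0.388, -0.267, 0.052], "dr": [0, 0, -44.2]}, {"offset": [0.418, -0.288, 0.056], "dr": [0, 0, -47.7]}, {"offset": [0.448, -0.308, 0.06], "dr": [0, 0, -51]}, {"offset": [0.477, -0.329, 0.064], "dr": [0, 0, -54.5]}, {"offset": [0.505, -0.348, 0.068], "dr": [0, 0, -57.6]}, {"offset": [0.526, -0.362, 0.071], "dr": [0, 0, -60]}, {"offset": [0.5425, -0.3736, 0.073], "dr": [0, 0, -61.9]}], "gripper": 0.86}}

```text
time_s: 1.97
position: [0.5925, -0.082, 0.1492]
tcp_rot: [[0.193, 0.981, -0.0], [0.981, -0.193, 0.001], [0.001, -0.0, -1.0]]
force: [0.5, -0.7, -0.2]
opening: 0.07
grasp_force: 0.0
```

```bash
cat >> h.py <<'E'
o=np.array([.6026,-.0112]);A=np.radians(-11.44);X=np.array([np.cos(A),np.sin(A)]);Y=np.array([-X[1],X[0]])
def bf(p): d=np.array(p[:2])-o; return np.round([d@X,d@Y],4)
E
python3 - <<'E'
from h import *
s=bot.read_state();print(s['time_s'],s['position'],bf(s['position']),np.round(s['tcp_rot'],4),s['opening'],s['force'])
w=cap('wrist','w.png')
for n,x,y,z in[('c1',-.0995,-.087,.073),('c2',-.0365,-.079,.073),('c3',.0035,-.0415,.073),('jar',.082,.058,.097),('k',-.125,-.12,.067),('k',-.125,0,.067)]: print(n,proj(w,[*(o+x*X+y*Y),z]).round(0))
E
```

```text
1.9667 [ 0.59253644 -0.08200289  0.1492283 ] [ 0.0042 -0.0714] [[ 1.933e-01  9.811e-01 -1.000e-04]
 [ 9.811e-01 -1.933e-01  7.000e-04]
 [ 7.000e-04 -3.000e-04 -1.000e+00]] 0.07002174606493833 [ 0.54135013 -0.6836927  -0.20566283]
c1 [152. 232.]
c2 [231. 222.]
c3 [281. 176.]
jar [409.  22.]
k [129. 266.]
k [110. 119.]
```

View pics/w.png

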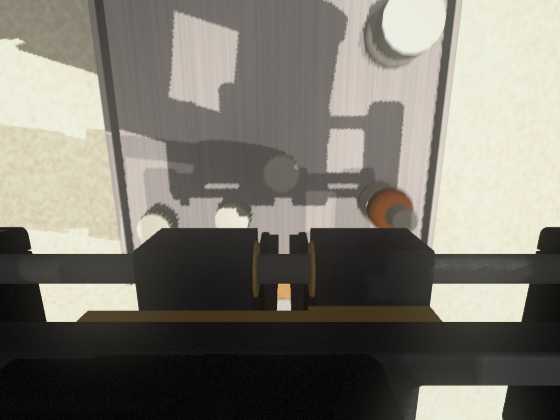

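The wrist view shows c3 at (281,174), c2 at (232,220) and c1 at (157,228), all within a few mm of prediction. The bottle is at (390,210) and the jar at (410,25), both well to the side. I'll push c3 now.

{"api": "servo_tool", "payload": {"targets": [{"offset": [0, 0, 0.01], "dr": [0, 0, 0]}, {"offset": [0, 0, 0.025], "dr": [0, 0, 0]}, {"offset": [0, 0, 0.04], "dr": [0, 0, 0]}, {"offset": [0, 0, 0.055], "dr": [0, 0, 0]}, {"offset": [0, 0, 0.07], "dr": [0, 0, 0]}, {"offset": [0, 0, 0.08], "dr": [0, 0, 0]}, {"offset": [0, 0, 0.086], "dr": [0, 0, 0]}, {"offset": [0, 0, 0.088], "dr": [0, 0, 0]}, {"offset": [0, 0, 0.088], "dr": [0, 0, 0]}, {"offset": [0.003, 0, 0.088], "dr": [0, 0, 0]}, {"offset": [0.008, 0, 0.088], "dr": [0, 0, 0]}, {"offset": [0.014, 0, 0.088], "dr": [0, 0, 0]}, {"offset": [0.021, 0, 0.088], "dr": [0, 0, 0]}, {"offset": [0.029, 0, 0.088], "dr": [0, 0, 0]}, {"offset": [0.037, 0, 0.088], "dr": [0, 0, 0]}, {"offset": [0.045, 0, 0.088], "dr": [0, 0, 0]}, {"offset": [0.053, 0, 0.088], "dr": [0, 0, 0]}, {"offset": [0.061, 0, 0.088], "dr": [0, 0, 0]}, {"offset": [0.069, 0, 0.088], "dr": [0, 0, 0]}, {"offset": [0.075, 0, 0.088], "dr": [0, 0, 0]}]}}

```text
time_s: 3.68
position: [0.6068, -0.0106, 0.0615]
tcp_rot: [[0.198, 0.98, -0.0], [0.98, -0.198, 0.0], [0.0, -0.0, -1.0]]
force: [0.6, -0.4, 0.1]
opening: 0.071
grasp_force: 0.1
```

Run:
```python
from h import *
s=bot.read_state();print(s['time_s'],s['position'],bf(s['position']),s['force'])
cap('wrist','w2.png')
```

```text
3.6833 [ 0.60683699 -0.01064417  0.06150452] [0.004  0.0014] [ 0.62234807 -0.35585792  0.09323765]
```

View pics/w2.png

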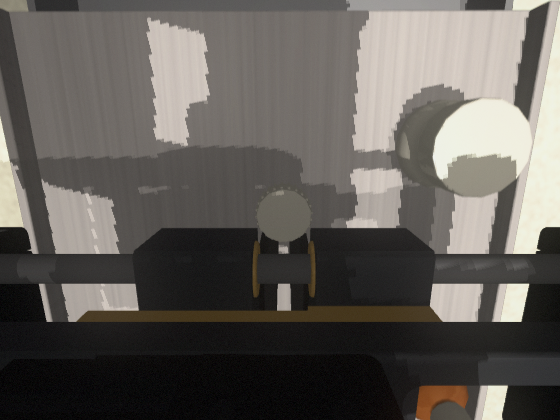

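The wrist view shows c3 held centred in front of both fingertips at (284,215), with the jar clear on the right. I'll continue over the edge.

{"api": "servo_tool", "payload": {"targets": [{"offset": [0.005, 0, 0], "dr": [0, 0, 0]}, {"offset": [0.012, 0, 0], "dr": [0, 0, 0]}, {"offset": [0.02, 0, 0], "dr": [0, 0, 0]}, {"offset": [0.029, 0, 0], "dr": [0, 0, 0]}, {"offset": [0.038, 0, 0], "dr": [0, 0, 0]}, {"offset": [0.047, 0, 0], "dr": [0, 0, 0]}, {"offset": [0.056, 0, 0], "dr": [0, 0, 0]}, {"offset": [0.065, 0, 0], "dr": [0, 0, 0]}, {"offset": [0.074, 0, 0], "dr": [0, 0, 0]}, {"offset": [0.083, 0, 0], "dr": [0, 0, 0]}, {"offset": [0.092, 0, 0], "dr": [0, 0, 0]}, {"offset": [0.101, 0, 0], "dr": [0, 0, 0]}, {"offset": [0.11, 0, 0], "dr": [0, 0, 0]}, {"offset": [0.119, 0, 0], "dr": [0, 0, 0]}, {"offset": [0.128, 0, 0], "dr": [0, 0, 0]}, {"offset": [0.137, 0, 0], "dr": [0, 0, 0]}, {"offset": [0.145, 0, 0], "dr": [0, 0, 0]}, {"offset": [0.15, 0, 0], "dr": [0, 0, 0]}, {"offset": [0.15, 0, 0], "dr": [0, 0, 0]}, {"offset": [0.15, 0, 0], "dr": [0, 0, 0]}]}}

```text
time_s: 5.4
position: [0.6364, 0.1355, 0.0615]
tcp_rot: [[0.198, 0.98, -0.0], [0.98, -0.198, -0.0], [-0.0, -0.0, -1.0]]
force: [0.5, -0.4, 0.7]
opening: 0.069
grasp_force: 0.0
```

Run:
```python
from h import *
s=bot.read_state();print(s['time_s'],s['position'],bf(s['position']),s['force'])
w=cap('wrist');a=cap('scene')
cv2.imwrite('pics/d.png',np.vstack([cv2.resize(a['color'][180:385,200:420],(560,522))[:,:,::-1]]))
```

```text
5.4 [0.63640479 0.1354861  0.06150667] [0.004  0.1505] [ 0.4843615  -0.44470539  0.65750516]
```

View pics/d.png

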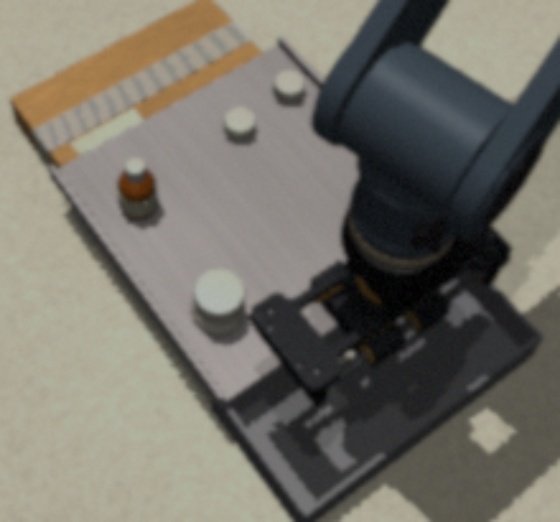

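c2 and c1 are still in place, at about (240,124) and (289,87) in this crop; the bottle and jar are unmoved. The gripper hides c3, which should be in the bin. Next I'll lift and go back for c2.

{"api": "servo_tool", "payload": {"targets": [{"offset": [0, 0, -0.015], "dr": [0, 0, 0]}, {"offset": [0, 0, -0.035], "dr": [0, 0, 0]}, {"offset": [0, -0.002, -0.055], "dr": [0, 0, 0]}, {"offset": [-0.01, -0.005, -0.072], "dr": [0, 0, 0]}, {"offset": [-0.03, -0.01, -0.082], "dr": [0, 0, 0]}, {"offset": [-0.057, -0.015, -0.085], "dr": [0, 0, 0]}, {"offset": [-0.085, -0.02, -0.085], "dr": [0, 0, 0]}, {"offset": [-0.113, -0.025, -0.085], "dr": [0, 0, 0]}, {"offset": [-0.141, -0.03, -0.085], "dr": [0, 0, 0]}, {"offset": [-0.169, -0.035, -0.085], "dr": [0, 0, 0]}, {"offset": [-0.197, -0.04, -0.085], "dr": [0, 0, 0]}, {"offset": [-0.225, -0.041, -0.085], "dr": [0, 0, 0]}, {"offset": [-0.248, -0.041, -0.085], "dr": [0, 0, 0]}, {"offset": [-0.259, -0.041, -0.082], "dr": [0, 0, 0]}, {"offset": [-0.262, -0.041, -0.07], "dr": [0, 0, 0]}, {"offset": [-0.262, -0.041, -0.053], "dr": [0, 0, 0]}, {"offset": [-0.262, -0.041, -0.035], "dr": [0, 0, 0]}, {"offset": [-0.262, -0.041, -0.018], "dr": [0, 0, 0]}, {"offset": [-0.262, -0.041, -0.006], "dr": [0, 0, 0]}, {"offset": [-0.262, -0.041, 0], "dr": [0, 0, 0]}]}}

```text
time_s: 7.17
position: [0.5432, -0.1128, 0.0597]
tcp_rot: [[0.199, 0.98, -0.003], [0.98, -0.199, 0.001], [0.001, -0.003, -1.0]]
force: [-0.3, 0.5, 0.5]
opening: 0.069
grasp_force: 0.0
```

{"api": "servo_tool", "payload": {"targets": [{"offset": [0, 0, 0], "dr": [0, 0, 0]}, {"offset": [0.003, 0, 0], "dr": [0, 0, 0]}, {"offset": [0.008, 0, 0], "dr": [0, 0, 0]}, {"offset": [0.014, 0, 0], "dr": [0, 0, 0]}, {"offset": [0.021, 0, 0], "dr": [0, 0, 0]}, {"offset": [0.028, 0, 0], "dr": [0, 0, 0]}, {"offset": [0.036, 0, 0], "dr": [0, 0, 0]}, {"offset": [0.044, 0, 0], "dr": [0, 0, 0]}, {"offset": [0.052, 0, 0], "dr": [0, 0, 0]}, {"offset": [0.06, 0, 0], "dr": [0, 0, 0]}, {"offset": [0.068, 0, 0], "dr": [0, 0, 0]}, {"offset": [0.076, 0, 0], "dr": [0, 0, 0]}, {"offset": [0.084, 0, 0], "dr": [0, 0, 0]}, {"offset": [0.092, 0, 0], "dr": [0, 0, 0]}, {"offset": [0.1, 0, 0], "dr": [0, 0, 0]}, {"offset": [0.106, 0, 0], "dr": [0, 0, 0]}, {"offset": [0.11, 0, 0], "dr": [0, 0, 0]}, {"offset": [0.112, 0, 0], "dr": [0, 0, 0]}]}}

```text
time_s: 8.67
position: [0.5666, -0.0029, 0.0616]
tcp_rot: [[0.198, 0.98, 0.0], [0.98, -0.198, 0.0], [0.0, 0.0, -1.0]]
force: [-0.0, -0.7, -0.0]
opening: 0.071
grasp_force: 0.1
```

Run:
```python
from h import *
s=bot.read_state();print(s['time_s'],s['position'],bf(s['position']),s['force'])
w=cap('wrist','w3.png')
```

```text
8.6667 [ 0.56661507 -0.00291666  0.06155342] [-0.0369  0.001 ] [-0.00850714 -0.73060613 -0.03063352]
```

View pics/w3.png

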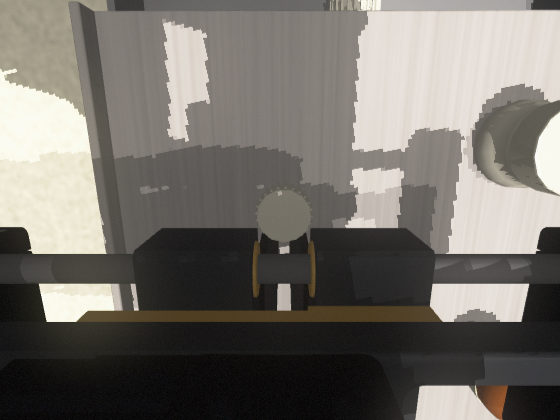

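c2 is cradled at (284,215), and c3 shows in the bin at the top edge (350,3). I'll push c2 over, then set up behind c1 at board x -0.097, y -0.12.

{"api": "servo_tool", "payload": {"targets": [{"offset": [0.005, 0, 0], "dr": [0, 0, 0]}, {"offset": [0.012, 0, 0], "dr": [0, 0, 0]}, {"offset": [0.02, 0, 0], "dr": [0, 0, 0]}, {"offset": [0.029, 0, 0], "dr": [0, 0, 0]}, {"offset": [0.038, 0, 0], "dr": [0, 0, 0]}, {"offset": [0.047, 0, 0], "dr": [0, 0, 0]}, {"offset": [0.056, 0, 0], "dr": [0, 0, 0]}, {"offset": [0.065, 0, 0], "dr": [0, 0, 0]}, {"offset": [0.074, 0, 0], "dr": [0, 0, 0]}, {"offset": [0.083, 0, 0], "dr": [0, 0, 0]}, {"offset": [0.092, 0, 0], "dr": [0, 0, 0]}, {"offset": [0.101, 0, 0], "dr": [0, 0, 0]}, {"offset": [0.11, 0, 0], "dr": [0, 0, 0]}, {"offset": [0.119, 0, 0], "dr": [0, 0, 0]}, {"offset": [0.128, 0, 0], "dr": [0, 0, 0]}, {"offset": [0.137, 0, 0], "dr": [0, 0, 0]}, {"offset": [0.145, 0, 0], "dr": [0, 0, 0]}, {"offset": [0.15, 0, 0], "dr": [0, 0, 0]}, {"offset": [0.15, 0, 0], "dr": [0, 0, 0]}, {"offset": [0.15, 0, 0], "dr": [0, 0, 0]}]}}

```text
time_s: 10.38
position: [0.5962, 0.1436, 0.0615]
tcp_rot: [[0.198, 0.98, -0.0], [0.98, -0.198, -0.0], [-0.0, -0.0, -1.0]]
force: [-0.3, 0.4, 0.5]
opening: 0.073
grasp_force: 0.0
```

{"api": "servo_tool", "payload": {"targets": [{"offset": [0, 0, -0.015], "dr": [0, 0, 0]}, {"offset": [0, 0, -0.035], "dr": [0, 0, 0]}, {"offset": [0, -0.005, -0.055], "dr": [0, 0, 0]}, {"offset": [-0.01, -0.01, -0.072], "dr": [0, 0, 0]}, {"offset": [-0.03, -0.018, -0.082], "dr": [0, 0, 0]}, {"offset": [-0.057, -0.025, -0.085], "dr": [0, 0, 0]}, {"offset": [-0.085, -0.033, -0.085], "dr": [0, 0, 0]}, {"offset": [-0.115, -0.04, -0.085], "dr": [0, 0, 0]}, {"offset": [-0.145, -0.046, -0.085], "dr": [0, 0, 0]}, {"offset": [-0.175, -0.052, -0.085], "dr": [0, 0, 0]}, {"offset": [-0.205, -0.056, -0.085], "dr": [0, 0, 0]}, {"offset": [-0.232, -0.059, -0.085], "dr": [0, 0, 0]}, {"offset": [-0.255, -0.06, -0.085], "dr": [0, 0, 0]}, {"offset": [-0.267, -0.06, -0.083], "dr": [0, 0, 0]}, {"offset": [-0.271, -0.06, -0.072], "dr": [0, 0, 0]}, {"offset": [-0.271, -0.06, -0.055], "dr": [0, 0, 0]}, {"offset": [-0.271, -0.06, -0.037], "dr": [0, 0, 0]}, {"offset": [-0.271, -0.06, -0.02], "dr": [0, 0, 0]}, {"offset": [-0.271, -0.06, -0.007], "dr": [0, 0, 0]}, {"offset": [-0.271, -0.06, 0], "dr": [0, 0, 0]}]}}

```text
time_s: 12.05
position: [0.4829, -0.1099, 0.06]
tcp_rot: [[0.199, 0.98, -0.002], [0.98, -0.199, 0.001], [0.001, -0.002, -1.0]]
force: [0.6, -0.1, -0.0]
opening: 0.073
grasp_force: 0.0
```

{"api": "servo_tool", "payload": {"targets": [{"offset": [0, 0, 0], "dr": [0, 0, 0]}, {"offset": [0.003, 0, 0], "dr": [0, 0, 0]}, {"offset": [0.008, 0, 0], "dr": [0, 0, 0]}, {"offset": [0.014, 0, 0], "dr": [0, 0, 0]}, {"offset": [0.021, 0, 0], "dr": [0, 0, 0]}, {"offset": [0.028, 0, 0], "dr": [0, 0, 0]}, {"offset": [0.036, 0, 0], "dr": [0, 0, 0]}, {"offset": [0.044, 0, 0], "dr": [0, 0, 0]}, {"offset": [0.052, 0, 0], "dr": [0, 0, 0]}, {"offset": [0.06, 0, 0], "dr": [0, 0, 0]}, {"offset": [0.068, 0, 0], "dr": [0, 0, 0]}, {"offset": [0.076, 0, 0], "dr": [0, 0, 0]}, {"offset": [0.084, 0, 0], "dr": [0, 0, 0]}, {"offset": [0.092, 0, 0], "dr": [0, 0, 0]}, {"offset": [0.1, 0, 0], "dr": [0, 0, 0]}, {"offset": [0.108, 0, 0], "dr": [0, 0, 0]}, {"offset": [0.116, 0, 0], "dr": [0, 0, 0]}, {"offset": [0.121, 0, 0], "dr": [0, 0, 0]}]}}

```text
time_s: 13.55
position: [0.5078, 0.0093, 0.0615]
tcp_rot: [[0.198, 0.98, -0.0], [0.98, -0.198, 0.0], [0.0, -0.0, -1.0]]
force: [-0.2, -0.6, -0.0]
opening: 0.071
grasp_force: 0.1
```

Run:
```python
from h import *
s=bot.read_state();print(s['time_s'],s['position'],bf(s['position']),s['force'])
w=cap('wrist','w4.png')
```

```text
13.55 [0.50780571 0.00930659 0.06152672] [-0.097   0.0013] [-0.16810604 -0.57149257 -0.03160809]
```

View pics/w4.png

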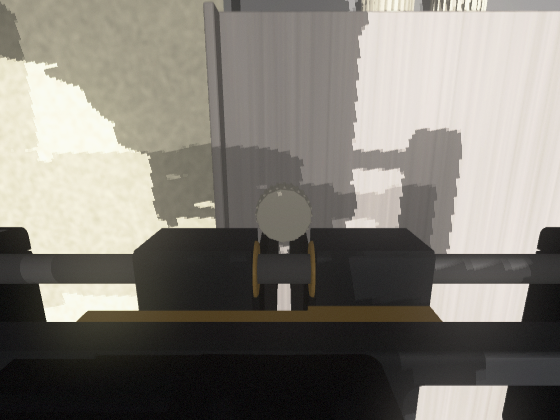

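c1 is cradled at (284,215) with clearance to the kerb, and two caps show in the bin at (388,3) and (460,3). I'll finish the push, then lift and back away.

{"api": "servo_tool", "payload": {"targets": [{"offset": [0.005, 0, 0], "dr": [0, 0, 0]}, {"offset": [0.012, 0, 0], "dr": [0, 0, 0]}, {"offset": [0.02, 0, 0], "dr": [0, 0, 0]}, {"offset": [0.029, 0, 0], "dr": [0, 0, 0]}, {"offset": [0.038, 0, 0], "dr": [0, 0, 0]}, {"offset": [0.047, 0, 0], "dr": [0, 0, 0]}, {"offset": [0.056, 0, 0], "dr": [0, 0, 0]}, {"offset": [0.065, 0, 0], "dr": [0, 0, 0]}, {"offset": [0.074, 0, 0], "dr": [0, 0, 0]}, {"offset": [0.083, 0, 0], "dr": [0, 0, 0]}, {"offset": [0.092, 0, 0], "dr": [0, 0, 0]}, {"offset": [0.101, 0, 0], "dr": [0, 0, 0]}, {"offset": [0.11, 0, 0], "dr": [0, 0, 0]}, {"offset": [0.119, 0, 0], "dr": [0, 0, 0]}, {"offset": [0.128, 0, 0], "dr": [0, 0, 0]}, {"offset": [0.137, 0, 0], "dr": [0, 0, 0]}, {"offset": [0.145, 0, 0], "dr": [0, 0, 0]}, {"offset": [0.15, 0, 0], "dr": [0, 0, 0]}, {"offset": [0.15, 0, 0], "dr": [0, 0, 0]}, {"offset": [0.15, 0, 0], "dr": [0, 0, 0]}]}}

```text
time_s: 15.27
position: [0.5374, 0.1555, 0.0615]
tcp_rot: [[0.198, 0.98, -0.0], [0.98, -0.198, -0.0], [-0.0, -0.0, -1.0]]
force: [0.5, -0.0, 0.2]
opening: 0.067
grasp_force: 0.0
```

{"api": "servo_tool", "payload": {"targets": [{"offset": [0, 0, -0.015], "dr": [0, 0, 0]}, {"offset": [0, 0, -0.035], "dr": [0, 0, 0]}, {"offset": [0, 0, -0.06], "dr": [0, 0, 0]}, {"offset": [-0.01, 0, -0.085], "dr": [0, 0, 0]}, {"offset": [-0.03, 0, -0.11], "dr": [0, 0, 0]}, {"offset": [-0.055, 0, -0.13], "dr": [0, 0, 0]}, {"offset": [-0.08, 0, -0.15], "dr": [0, 0, 0]}, {"offset": [-0.11, 0, -0.16], "dr": [0, 0, 0]}, {"offset": [-0.14, 0, -0.16], "dr": [0, 0, 0]}, {"offset": [-0.17, 0, -0.16], "dr": [0, 0, 0]}, {"offset": [-0.2, 0, -0.16], "dr": [0, 0, 0]}, {"offset": [-0.23, 0, -0.16], "dr": [0, 0, 0]}, {"offset": [-0.25, 0, -0.16], "dr": [0, 0, 0]}, {"offset": [-0.26, 0, -0.16], "dr": [0, 0, 0]}, {"offset": [-0.26, 0, -0.16], "dr": [0, 0, 0]}, {"offset": [-0.26, 0, -0.16], "dr": [0, 0, 0]}]}}

```text
time_s: 16.6
position: [0.4856, -0.0995, 0.2214]
tcp_rot: [[0.2, 0.98, -0.0], [0.98, -0.2, 0.001], [0.001, -0.001, -1.0]]
force: [-0.2, -0.1, -1.4]
opening: 0.075
grasp_force: 0.0
```

Run:
```python
from h import *
s=bot.read_state();print(s['time_s'],bf(s['position']),s['force'])
a=cap('scene')
cv2.imwrite('pics/e.png',cv2.resize(a['color'][180:385,200:420],(560,522))[:,:,::-1])
```

```text
16.6 [-0.0972 -0.1097] [-0.22301244 -0.1119376  -1.43611437]
```

View pics/e.png

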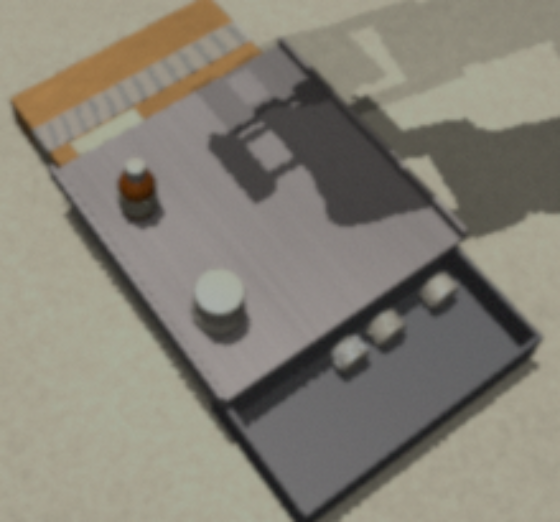

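All three caps are in the bin, at (438,289), (385,328) and (350,355) in this crop. The bottle and jar haven't moved.

```bash
python3 -c "
from rig import ticket
print(ticket.hand_in())"
```

```text
the job is handed in; nothing more can be done
None
```

I swept all three caps into the bin by pushing only and handed the job in at about 17 s; the final picture shows the bottle and jar where they stood, and the arm never went near the tape roll.

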